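# Uncover the bench dust inlet

### The arm

A 6-joint arm with a two-finger parallel gripper is mounted at the origin on the work surface. World frame = base frame: x ahead of the robot, y to its left, z up, the work surface at z = 0. Lengths are in m, angles in rad, forces in N, time in s.
With the tool pointing down it reaches from about 0.35 to 0.85 m from the base axis. Payload 8.1 kg.
Tool frame: the origin (TCP) lies midway between the tips of the shut fingers; the grasp point (between the pads) lies robot.grasp_offset behind it (robot.grasp_offset is the distance from the TCP to the grasp point, in m); z points along the fingers, y is the direction in which the jaws open and shut (so a half turn about z gives the same grasp; the last joint's range is limited). The gripper opens to 93 mm and grips with 3 to 60 N. Pads are 15 mm wide; open, the fingers measure 128 mm over their backs; the gripper's body (75 mm by 188 mm) begins 65 mm behind the grasp point.
Start: joints at [1.199, 0.13, 1.488, -0, 1.523, -0.085], TCP at [0.17, 0.576, 0.219] pointing down, gripper open.
Joint ranges: [-2.96, 2.96], [-0.89, 2.26], [0.02, 2.5], [-1.34, 4.48], [0, 2.73], [-2.66, 2.66]. Speed limits (rad/s): [2.39, 2.39, 2.79, 3.14, 3.14, 3.14].

### API

Orientations are given as a rotation vector (axis times angle).
In Python, from plant import robot gives the robot as it stands.
- The arm moves only by the shell command python3 -m handwheel 'ROWS' [OPENING] [FORCE]. ROWS is text: rows parted by semicolons, each of 6 numbers parted by spaces: the shift along the world's x, y, z each as a share of 0.3 m, from -1 to 1, then the turn, a rotation vector about the world's x, y, z each as a share of 45 degrees, from -1 to 1. A call has 1 to 5 rows; each row is the pose to reach, as a shift and turn from the pose commanded when the call began; what a row does not reach only later rows make up. A row lasts 1/10 s, in which the tool goes at most 50 mm and 8.59 degrees, less where a joint would pass 70% of its speed; a pose out of reach is approached as far as the arm can. A call with a number of a shift or a turn outside -1 to 1 is refused whole. A call with a gripper value outside its range is refused whole. OPENING is the closure, from -1 (fully open) to 1 (shut), set as the call begins (- or left out, the last holds). The fingers move at their own pace and stop on an object; FORCE is the grip in N (left out, the last holds). Time passes only in rows, so rows that repeat a pose let the fingers close. It gives the time, the measured TCP pose, the force and the opening at its end, in the units of the state.
- robot.read_state(): the state, without advancing time (a new reading comes with each control period).
- robot.read_camera(name): name is "side" or "top" or "wrist"; returns (picture, depth): 400x640x3 uint8, red, green, blue; 400x640 float32, m along the optical axis (not along the pixel's ray), 0 where there is no reading.
- robot.camera_model(name): a dict with "camera_matrix" (3x3 intrinsics, pixels), "pose" (4x4, takes a point from camera to world coordinates); the wrist camera has in their place "tool_from_camera" (4x4, takes a point from camera to tool coordinates, whose origin is the TCP and whose axes are the flange's). Camera axes: x right, y down, z forward; pixel columns grow to the right and rows downward; lengths in m; the calibration is good to about 2 mm. A picture is of the moment at which its call begins: read the wrist's pose just before it. camera_model takes no time and is no camera call.
- robot.close_job(): hands the job in, once; it reports no verdict.
Trained networks look in the newest picture that a camera, given by its name, has taken for a name from the list of things; names that differ only in an ending like _2 or _b are one class to them, and where a whole thing is asked for, a point or a joint stands for the part that bears it (a point fixed in the world has none). Each returns a list of dicts, best first, with "conf" (0 to 1); they miss things now and then, are a little off and sometimes report something else, mostly with a low value. They report only what shows in the picture. A call takes as long as a camera call. They do not tell look-alikes from the thing itself.
- robot.look_for(camera, query): "rect" ([centre column, centre row, width, height] in pixels, round what is visible of it).
- robot.silhouettes(camera, query): "pixels" (400x640 bool, what is visible of it) and "rect" ([centre column, centre row, width, height] in pixels, round what is visible of it).
- robot.tip_of(camera, query): "at" ([row, column] in pixels: a listed point, or the origin of a listed thing).
The state is a dict: "t": time; "q": joint angles; "dq": joint speeds; "joint_torque": joint torques, N m; "tool_pos": TCP position; "orientation": TCP orientation; "force": force on the tool from outside, world axes, zero at the start; "wrist_torque": the same for the moment, N m; "opening": finger opening in m.
Only numpy, scipy, OpenCV 4.12 (cv2) and the standard library are available. Lean on these libraries where they do the work, as an engineer would, in place of code of your own. Each camera call takes 0.05 s, during which the arm holds its last target.

### The job

Two dust-extraction inlets stand on the workshop bench, each closed by a flat metal cover on a single pin. Before the filing starts, swing the large round cover aside on its pin until its port is wholly uncovered, and leave it there. Leave the smaller inlet with the square cover as it is.

Things in the scene. Friction and masses are not known exactly. Their poses are not given: they have to be found in the camera images.
- round_cover (a joint): Swing (rad) of the large round cover: bare metal disc 76 mm across, 6 mm thick, on a 22 mm wide arm, over a 56 mm round port in the larger grey housing (110 x 170 x 45 mm high). 0: shut, a stop. Grows counter-clockwise seen from above, the only way it opens, to a stop at 1.7; port wholly clear from 0.85. May start ajar up to 0.2. Stays where left; about 1 N at the knob moves it.
- round_knob (a point): Top centre of the round cover's upright steel knob, 82 mm above the bench. The knob stands on the disc's centre, 20 mm across, 30 mm tall (the disc's upper face is 52 mm above the bench), and circles the pin level at 80 mm as the cover swings.
- round_pin (a point): The vertical pin the round cover turns on, at the arm's other end: the point on its axis 52 mm above the bench, 80 mm from the knob's axis. Its screw head is 14 mm across and 5 mm high. Fixed to the housing; the port's centre lies 80 mm from it along this point's -y axis.
- square_knob (a point): Centre of the top of the knob (the same 20 x 30 mm steel knob, top 82 mm above the bench) of the other, smaller inlet's cover: a 48 mm square plate with its own pin 60 mm away, on a grey housing 80 x 125 mm and 45 mm high. This cover stays as it is, shut or a little ajar.
Mind the look-alikes: they are no part of the job. Leave any brown look-alike of the part that bears round_cover alone.

How it is judged:
By the outcome, as a careful person would: the job done as asked, in the order asked, and still so for the second after the job is handed in, with the robot touching nothing.
It also fails if it takes over 32 s, if anything falls off the work surface, if the arm or the gripper's body presses on something with over 40 N, if the wrist force passes 120 N, or if a joint passes its speed limit or range.

## Working session

There is one attempt and no reset: what is moved stays moved. The work goes in short steps, Python scripts to look and compute and a shell command to move; the robot and the scene stay as the last step left them, time stands still between calls to the robot, and variables do not carry over. Pictures are saved under pics/ and viewed, and the job is handed in when it is done.

```bash
mkdir -p pics; ls; cat > h.py <<'E'
from plant import robot
import numpy as np, cv2
def snap(n,f):
    im,d=robot.read_camera(n); cv2.imwrite(f'pics/{f}.png',im[:,:,::-1]); np.savez(f'pics/{f}.npz',d=d,im=im); return im,d
def ray(n,rc,z,T=None):
    m=robot.camera_model(n); K=m['camera_matrix']; P=m['pose'] if T is None else T
    r,c=rc; v=P[:3,:3]@np.linalg.solve(K,[c,r,1.]); o=P[:3,3]; return o+v*(z-o[2])/v[2]
E
python3 - <<'E'
from h import *
print(robot.read_state()); print(robot.grasp_offset)
for n in('top','side'):
    snap(n,n+'0')
    for q,z in(('round_knob',.082),('round_pin',.052),('square_knob',.082)):
        for r in robot.tip_of(n,q)[:3]: print(n,q,r,ray(n,r['at'],z))
E
```

```text
pics
{'t': 0.0, 'q': array([ 1.19861636e+00,  1.31154342e-01,  1.48924324e+00, -4.73639374e-05,
        1.52298516e+00, -8.54148598e-02]), 'dq': array([ 1.83283850e-04,  2.27521054e-03,  8.83455773e-04,  6.18062339e-05,
        5.32082260e-04, -8.54513411e-04]), 'joint_torque': array([-1.68916173e-03, -5.59857023e+01, -4.91748154e+01,  7.66279874e-02,
        3.58482788e-02, -9.61642286e-05]), 'tool_pos': array([0.16951374, 0.57498184, 0.2176113 ]), 'orientation': array([-4.48852547e-01, -3.10899772e+00,  2.75512701e-03]), 'force': array([0.61513122, 0.06379284, 0.83772292]), 'wrist_torque': array([ 0.00484616, -0.00468719,  0.03802782]), 'opening': 0.09310252661008143}
0.0188
top round_knob {'at': [268.3, 284.8], 'conf': 0.89} [0.23253583 0.2585477  0.082     ]
top round_knob {'at': [197.1, 172.8], 'conf': 0.7} [0.4046993  0.53738399 0.082     ]
top round_knob {'at': [165.2, 329.9], 'conf': 0.59} [0.48654881 0.15000125 0.082     ]
top round_pin {'at': [268.0, 251.8], 'conf': 0.97} [0.2315225  0.34320985 0.052     ]
top round_pin {'at': [176.8, 301.1], 'conf': 0.89} [0.46213756 0.22288297 0.052     ]
top round_pin {'at': [207.2, 152.1], 'conf': 0.64} [0.38237181 0.59929088 0.052     ]
top square_knob {'at': [166.2, 459.3], 'conf': 0.63} [ 0.48552324 -0.17235278  0.082     ]
side round_knob {'at': [233.5, 371.4], 'conf': 0.88} [0.22803558 0.25600469 0.082     ]
side round_knob {'at': [191.4, 290.9], 'conf': 0.86} [0.48962861 0.15540083 0.082     ]
side round_knob {'at': [310.1, 291.0], 'conf': 0.74} [0.38964912 0.53491552 0.082     ]
side round_pin {'at': [264.9, 362.5], 'conf': 0.96} [0.23664842 0.34503507 0.052     ]
side round_pin {'at': [216.8, 295.4], 'conf': 0.95} [0.45885417 0.22416452 0.052     ]
side round_pin {'at': [340.2, 283.9], 'conf': 0.61} [0.39106384 0.60285271 0.052     ]
side square_knob {'at': [118.3, 312.3], 'conf': 0.64} [ 0.5021642  -0.18436978  0.082     ]
```

View pics/top0.png

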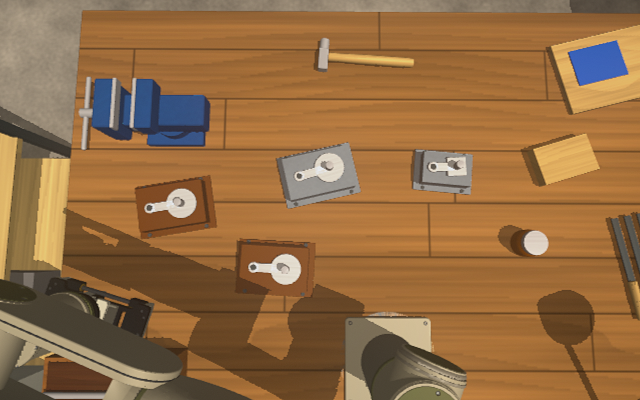

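View pics/side0.png

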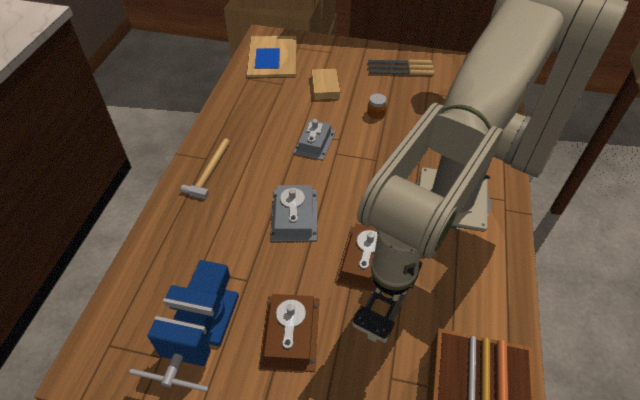

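```bash
python3 -c "
import cv2
im=cv2.imread('pics/top0.png')[120:320,120:380];cv2.imwrite('pics/top0c.png',cv2.resize(im,None,fx=3,fy=3,interpolation=2))"
```

```text
(no output)
```

View pics/top0c.png

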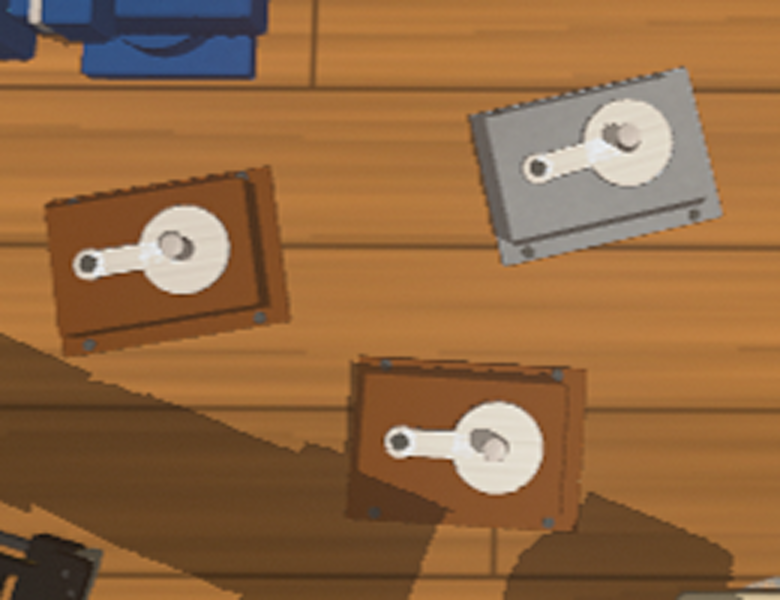

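The top view shows the large grey housing at about (318,175) px, with its knob at (330,165) and pin at (301,177). The small grey inlet is at (442,170), and there are two brown look-alikes at (176,205) and (275,268). The target knob is at about (0.488, 0.153) and its pin at about (0.460, 0.2235). I'll move above it with the jaws along the tangent.

```bash
python3 -m handwheel '0.5 -0.667 0 0 0 -0.9;0.5 -0.667 0 0 0 -0.9;0.5 -0.667 0 0 0 -0.9;0.5 -0.667 0 0 0 -0.9;0.5 -0.667 0 0 0 -0.9' -1
python3 -m handwheel '0.4 -0.6 0 0 0 -0.28;0.4 -0.6 0 0 0 -0.28;0.4 -0.6 0 0 0 -0.28;0.4 -0.6 0 0 0 -0.28;0.4 -0.6 0 0 0 -0.28'
python3 - <<'E'
from h import *
from scipy.spatial.transform import Rotation as R
s=robot.read_state();print(s['tool_pos'],s['orientation'],s['dq'].round(3))
T=np.eye(4);T[:3,:3]=R.from_rotvec(s['orientation']).as_matrix();T[:3,3]=s['tool_pos']
print(T[:3,:3].round(3))
C=T@robot.camera_model('wrist')['tool_from_camera']
snap('wrist','w1')
for q,z in(('round_knob',.082),('round_pin',.052),('square_knob',.082)):
    for r in robot.tip_of('wrist',q)[:3]: print(q,r,ray('wrist',r['at'],z,C))
E
```

```text
t: 0.9
tool_pos: [0.3205, 0.3739, 0.2188]
orientation: [1.505, 2.757, 0.001]
force: [0.3, 0.5, 1.4]
opening: 0.0929
t: 1.4
tool_pos: [0.4416, 0.1918, 0.2189]
orientation: [1.795, 2.576, -0.0]
force: [-0.9, 0.1, -0.2]
opening: 0.0928
[0.44161205 0.19175222 0.21889964] [ 1.79521587e+00  2.57622304e+00 -1.92868172e-04] [-0.277  0.073 -0.06   0.03  -0.003 -0.264]
[[-0.346  0.938  0.001]
 [ 0.938  0.346 -0.001]
 [-0.001  0.001 -1.   ]]
round_knob {'at': [250.5, 355.2], 'conf': 0.72} [0.49189978 0.14760397 0.082     ]
round_knob {'at': [29.0, 106.1], 'conf': 0.59} [0.23315596 0.25794    0.082     ]
round_pin {'at': [159.7, 362.4], 'conf': 0.88} [0.47016822 0.22797847 0.052     ]
```

View pics/w1.png

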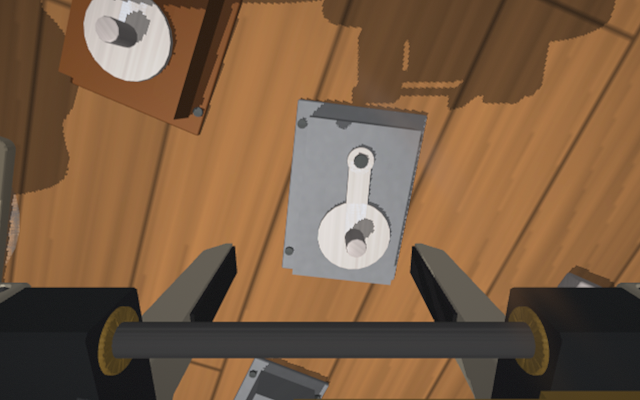

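The wrist view shows the grey housing with its knob at about (355,247) px and pin at (361,159), and the arm was still settling. I'll let it settle and measure again.

```bash
python3 -m handwheel '0 0 0 0 0 0;0 0 0 0 0 0'
python3 - <<'E'
from h import *
from scipy.spatial.transform import Rotation as R
s=robot.read_state();print(s['tool_pos'],s['dq'].round(3))
T=np.eye(4);T[:3,:3]=R.from_rotvec(s['orientation']).as_matrix();T[:3,3]=s['tool_pos']
print(T[:3,:3].round(3))
C=T@robot.camera_model('wrist')['tool_from_camera']
im,d=snap('wrist','w2')
for q,z in(('round_knob',.082),('round_pin',.052)):
    for r in robot.tip_of('wrist',q)[:3]: print(q,r,ray('wrist',r['at'],z,C))
for n,P,dd in(('wrist',C,d),('top',robot.camera_model('top')['pose'],np.load('pics/top0.npz')['d'])):
    K=robot.camera_model(n)['camera_matrix'];v,u=np.mgrid[:400,:640]
    p=(np.linalg.inv(K)@np.stack([u.ravel(),v.ravel(),np.ones(u.size)]))*dd.ravel()
    w=(P[:3,:3]@p).T+P[:3,3]
    near=(np.hypot(w[:,0]-.488,w[:,1]-.152)<.03)&(dd.ravel()>0)
    a=w[near];k=a[(a[:,2]>.076)&(a[:,2]<.09)]
    print(n,len(k),k.mean(0),(k.min(0)+k.max(0))/2,k.max(0)-k.min(0))
    h=(abs(w[:,2]-.045)<.003)&(np.hypot(w[:,0]-.47,w[:,1]-.19)<.13)
    r=cv2.minAreaRect(w[h][:,:2].astype(np.float32)*1000);print('housing',r)
E
```

```text
t: 1.8
tool_pos: [0.4391, 0.1965, 0.2187]
orientation: [-1.789, -2.582, -0.0]
force: [0.1, -0.7, 0.5]
opening: 0.093
[0.43907488 0.1965491  0.21865328] [ 0.001  0.001 -0.001 -0.002 -0.001 -0.003]
[[-0.351  0.936 -0.   ]
 [ 0.936  0.351  0.   ]
 [ 0.    -0.    -1.   ]]
round_knob {'at': [34.9, 110.7], 'conf': 0.97} [0.23424904 0.25874246 0.082     ]
round_knob {'at': [253.3, 356.1], 'conf': 0.77} [0.49125079 0.15055486 0.082     ]
round_pin {'at': [164.9, 361.5], 'conf': 0.83} [0.46830366 0.22810144 0.052     ]
wrist 328 [0.4913205  0.15135624 0.08150972] [0.4918068  0.15052473 0.0802597 ] [0.01920014 0.01940854 0.00845767]
housing ((480.5249328613281, 177.68597412109375), (110.44721984863281, 170.7301788330078), 13.304828643798828)
top 47 [0.48775098 0.15109889 0.08042512] [0.48860081 0.15093352 0.08022445] [0.01795938 0.01756242 0.00723068]
housing ((476.084228515625, 178.6864776611328), (110.52296447753906, 169.72476196289062), 13.225695610046387)
```

```bash
python3 -m handwheel '0.17 -0.152 0 0 0 0;0.17 -0.152 0 0 0 0;0.17 -0.152 -0.2 0 0 0;0.17 -0.152 -0.35 0 0 0;0.17 -0.152 -0.4 0 0 0'
python3 -m handwheel '0 0 -0.07 0 0 0;0 0 -0.127 0 0 0;0 0 -0.127 0 0 0;0 0 -0.127 0 0 0'
python3 - <<'E'
from h import *
snap('wrist','w3');snap('side','s3')
E
```

```text
t: 2.45
tool_pos: [0.4874, 0.1492, 0.0934]
orientation: [-1.789, -2.576, 0.008]
force: [-0.4, -0.2, 0.2]
opening: 0.0931
t: 2.85
tool_pos: [0.4905, 0.15, 0.0607]
orientation: [-1.791, -2.58, 0.001]
force: [0.3, -0.1, -0.3]
opening: 0.0927
```

View pics/w3.png

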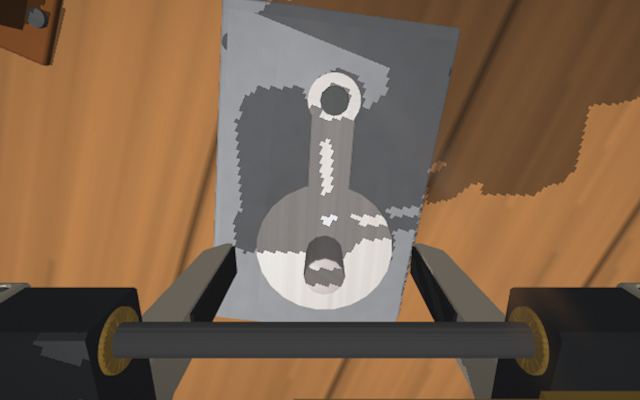

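View pics/s3.png

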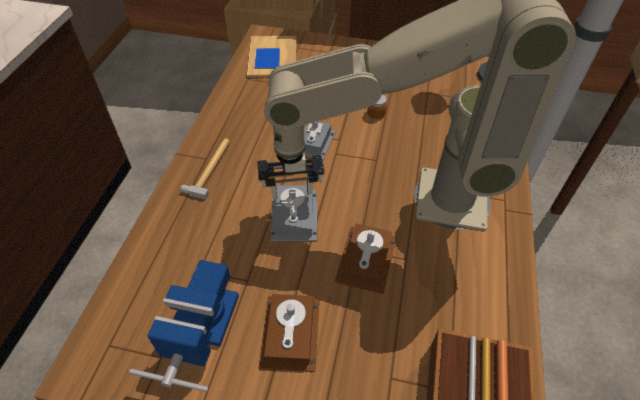

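The knob stands between the open fingers, at about (325,270) px in the wrist view. I'll close gently.

```bash
python3 -m handwheel '0 0 0 0 0 0;0 0 0 0 0 0;0 0 0 0 0 0;0 0 0 0 0 0;0 0 0 0 0 0' 1 8
python3 -m handwheel '0 0 0 0 0 0;0 0 0 0 0 0;0 0 0 0 0 0;0 0 0 0 0 0;0 0 0 0 0 0'
python3 - <<'E'
import numpy as np
c=np.array([.466,.2265]);k=np.array([.4905,.150]);v=k-c
print(np.hypot(*v))
for st in range(0,80,8):
    a=np.radians(st);p=c+np.array([[np.cos(a),-np.sin(a)],[np.sin(a),np.cos(a)]])@v
    print(st,p.round(4),((p-k)/.3).round(3),round(st/45,3))
E
```

```text
t: 3.45
tool_pos: [0.4907, 0.1499, 0.0606]
orientation: [1.791, 2.581, 0.0]
force: [-0.9, 0.2, -0.0]
opening: 0.0575
t: 3.95
tool_pos: [0.4907, 0.1499, 0.0605]
orientation: [1.791, 2.581, 0.0]
force: [0.7, 0.9, -0.6]
opening: 0.0197
0.08032745483332582
0 [0.4905 0.15  ] [0. 0.] 0.0
8 [0.5009 0.1542] [0.035 0.014] 0.178
16 [0.5106 0.1597] [0.067 0.032] 0.356
24 [0.5195 0.1666] [0.097 0.055] 0.533
32 [0.5273 0.1746] [0.123 0.082] 0.711
40 [0.5339 0.1836] [0.145 0.112] 0.889
48 [0.5392 0.1935] [0.162 0.145] 1.067
56 [0.5431 0.204 ] [0.175 0.18 ] 1.244
64 [0.5455 0.215 ] [0.183 0.217] 1.422
72 [0.5463 0.2262] [0.186 0.254] 1.6
```

```bash
python3 -m handwheel '0.018 0.007 0 0 0 0.09;0.035 0.014 0 0 0 0.178;0.052 0.023 0 0 0 0.267;0.067 0.032 0 0 0 0.356;0.067 0.032 0 0 0 0.356'
```

```text
t: 4.45
tool_pos: [0.5113, 0.1594, 0.0605]
orientation: [1.413, 2.806, 0.0]
force: [1.2, -1.0, -0.9]
opening: 0.0195
```

```bash
python3 -m handwheel '0.030 0.023 0 0 0 0.178;0.056 0.050 0 0 0 0.356;0.078 0.080 0 0 0 0.533;0.095 0.113 0 0 0 0.711;0.095 0.113 0 0 0 0.711'
python3 -m handwheel '0.013 0.035 0 0 0 0.178;0.021 0.072 0 0 0 0.356;0.023 0.09 0 0 0 0.444;0.023 0.09 0 0 0 0.444;0.023 0.09 0 0 0 0.444'
```

```text
t: 4.95
tool_pos: [0.5405, 0.1936, 0.0606]
orientation: [0.581, 3.085, 0.0]
force: [5.4, -2.3, -1.9]
opening: 0.0202
t: 5.45
tool_pos: [0.5475, 0.2203, 0.0607]
orientation: [0.045, 3.138, 0.0]
force: [7.9, -0.3, -5.6]
opening: 0.0196
```

```bash
python3 -m handwheel '0 0 0 0 0 0;0 0 0 0 0 0;0 0 0 0 0 0;0 0 0 0 0 0;0 0 0 0 0 0' -1
python3 -m handwheel '0 0 0 0 0 0;0 0 0 0 0 0;0 0 0 0 0 0;0 0 0 0 0 0;0 0 0 0 0 0' 
python3 -m handwheel '0 0 0.1 0 0 0;0 0 0.2 0 0 0;0 0 0.35 0 0 0;0 0 0.5 0 0 0;0 0 0.5 0 0 0' 
python3 -m handwheel '-0.5 0.2 0.1 0 0 0;-0.5 0.2 0.1 0 0 0;-0.5 0.2 0.1 0 0 0;-0.5 0.2 0.1 0 0 0;-0.5 0.2 0.1 0 0 0' 
python3 - <<'E'
from h import *
snap('side','s4');im,d=snap('top','t4')
cv2.imwrite('pics/t4c.png',cv2.resize(im[100:300,220:480,::-1],None,fx=3,fy=3,interpolation=2))
for n in('top','side'):
  for q,z in(('round_knob',.082),('round_pin',.052),('square_knob',.082)):
    for r in robot.tip_of(n,q)[:3]: print(n,q,r,ray(n,r['at'],z))
E
```

```text
t: 5.95
tool_pos: [0.546, 0.2204, 0.0606]
orientation: [-0.042, -3.141, -0.0]
force: [0.1, 0.6, 0.2]
opening: 0.0552
t: 6.45
tool_pos: [0.5462, 0.2204, 0.0606]
orientation: [0.042, 3.141, 0.0]
force: [0.7, 0.1, -0.1]
opening: 0.0918
t: 6.95
tool_pos: [0.55, 0.2216, 0.2192]
orientation: [0.042, 3.129, 0.006]
force: [1.2, -0.1, -0.5]
opening: 0.0934
t: 7.45
tool_pos: [0.3951, 0.2814, 0.2412]
orientation: [0.038, 3.14, 0.002]
force: [-0.0, -0.1, -0.0]
opening: 0.0933
top round_knob {'at': [266.3, 282.7], 'conf': 0.92} [0.23728899 0.26369792 0.082     ]
top round_knob {'at': [144.5, 303.4], 'conf': 0.72} [0.53899956 0.21651096 0.082     ]
top round_knob {'at': [203.0, 175.7], 'conf': 0.66} [0.39009454 0.52955385 0.082     ]
top round_pin {'at': [173.7, 298.4], 'conf': 0.85} [0.47014196 0.2298701  0.052     ]
top round_pin {'at': [208.5, 150.7], 'conf': 0.78} [0.37905089 0.60265644 0.052     ]
top round_pin {'at': [265.8, 252.1], 'conf': 0.73} [0.23693392 0.34259518 0.052     ]
top square_knob {'at': [165.8, 459.0], 'conf': 0.67} [ 0.48653322 -0.17164104  0.082     ]
side round_knob {'at': [304.0, 289.1], 'conf': 0.76} [0.39862694 0.51966299 0.082     ]
side round_knob {'at': [207.0, 267.6], 'conf': 0.57} [0.54114327 0.22933089 0.082     ]
side round_knob {'at': [236.4, 368.7], 'conf': 0.55} [0.23394793 0.26762283 0.082     ]
side round_pin {'at': [217.4, 294.0], 'conf': 0.82} [0.46235445 0.22727482 0.052     ]
side round_pin {'at': [262.0, 363.6], 'conf': 0.57} [0.23519015 0.33507356 0.052     ]
```

View pics/t4c.png

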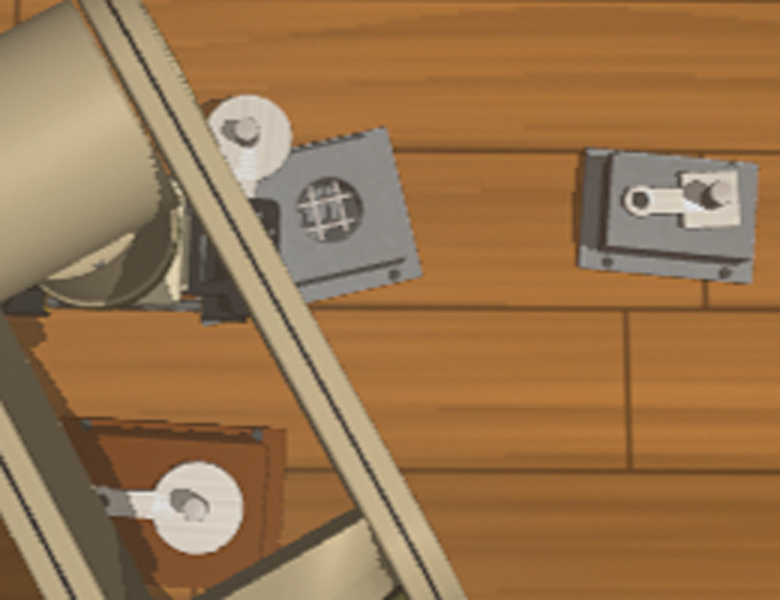

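View pics/s4.png

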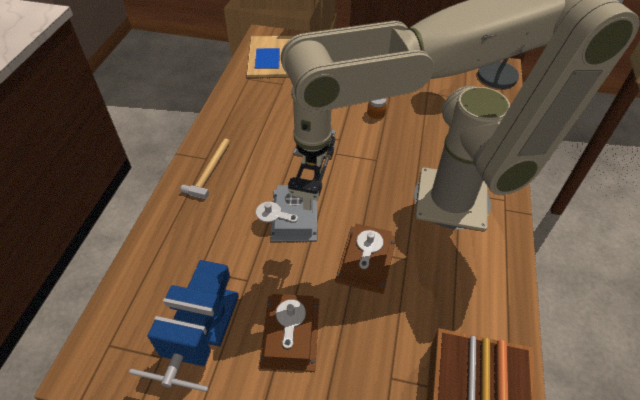

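The top crop shows the port fully uncovered at about (330,210), with the disc at (250,138) well clear of it. The square cover hasn't changed, and the gripper is free in the air.

```bash
python3 -c "
from plant import robot
print(robot.read_state()['force'],robot.close_job())"
```

```text
the job is handed in; nothing more can be done
[ 0.6306763  -0.96866522  0.43126646] None
```

The large grey inlet's round cover is swung open and its port is wholly uncovered. I gripped its knob lightly (8 N), took it about 68° counter-clockwise around its pin, let go and backed away before handing in.

- **Final position:** the last pictures put the cover at about 1.25 rad, past the 0.85 needed and short of the 1.7 stop. The top and side cameras placed the knob within about 13 mm of each other, too small a gap to change that.
- **Other parts:** the square cover's knob measured the same in the top view before and after. I never touched it or the two brown look-alikes; only the top camera found the square knob at the end.
- **Limits:** the job took about 7.5 s, and the highest wrist force reported was about 10 N. The gripper was about 0.24 m above the bench and touching nothing at the end.

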